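# Find the worn vibration mount and mark it

## Task

One of the three vibration mounts on the bench has gone soft. With the fingertips, and working from left to right, press each mount's black pad right down to feel its spring; then push the red tag of the softest mount fully down to mark it, and leave the other two tags up. Only press and push: do not pull a tag up, and leave everything else on the bench where it stands.

Things in the scene. Friction and masses are not known exactly. Their poses are not given: they have to be found in the camera images.
- mount_left: the left one (as the robot sees it; +y is left) of three alike vibration mounts, screwed down: aluminium plate 160 x 76 x 8 mm with a round grey housing (72 mm wide) carrying a black pad, and a small grey post carrying a red tag. Origin: centre of the plate's underside, on the worktop; x runs from the tag (at x = -45 mm) to the pad (at x = +30 mm), z up. Highest points: pad 60 mm, tag 58 mm. The three differ only in the hidden spring.
- pad_left_top (a point): centre of the upper face of the left mount's pad, a flat black rubber disc 52 mm wide with a grey dot in the middle, facing up, 60 mm above the worktop when free; moves down with the pad
- pad_left (a joint): how far that pad is pressed down, m: 0 free (about half a millimetre of sag under its own weight is normal), 0.010 at its stop. It springs back when let go; its spring starts near zero force and is linear, 12 N or less right down at the stop; the softest of the three takes about half the force of the next, or less. Which mount has which spring changes every time and cannot be seen.
- tag_left_top (a point): centre of the upper face of the left mount's tag, a flat red plate 24 x 32 x 6 mm on a yellow stem, facing up, up to 58 mm above the worktop when up, 44 mm when fully down (red plate on its grey post, no yellow showing)
- tag_left (a joint): how far that tag is pushed down, m: 0 to 0.003 at the start (up), 0.014 fully down on its post; negative if pulled up. Moves straight down against about 3 N of friction and stays where it is left.
- mount_middle: the middle one (as the robot sees it; +y is left) of three alike vibration mounts, screwed down: aluminium plate 160 x 76 x 8 mm with a round grey housing (72 mm wide) carrying a black pad, and a small grey post carrying a red tag. Origin: centre of the plate's underside, on the worktop; x runs from the tag (at x = -45 mm) to the pad (at x = +30 mm), z up. Highest points: pad 60 mm, tag 58 mm. The three differ only in the hidden spring.
- pad_middle_top (a point): centre of the upper face of the middle mount's pad, a flat black rubber disc 52 mm wide with a grey dot in the middle, facing up, 60 mm above the worktop when free; moves down with the pad
- pad_middle (a joint): how far that pad is pressed down, m: 0 free (about half a millimetre of sag under its own weight is normal), 0.010 at its stop. It springs back when let go; its spring starts near zero force and is linear, 12 N or less right down at the stop; the softest of the three takes about half the force of the next, or less. Which mount has which spring changes every time and cannot be seen.
- tag_middle_top (a point): centre of the upper face of the middle mount's tag, a flat red plate 24 x 32 x 6 mm on a yellow stem, facing up, up to 58 mm above the worktop when up, 44 mm when fully down (red plate on its grey post, no yellow showing)
- tag_middle (a joint): how far that tag is pushed down, m: 0 to 0.003 at the start (up), 0.014 fully down on its post; negative if pulled up. Moves straight down against about 3 N of friction and stays where it is left.
- mount_right: the right one (as the robot sees it; +y is left) of three alike vibration mounts, screwed down: aluminium plate 160 x 76 x 8 mm with a round grey housing (72 mm wide) carrying a black pad, and a small grey post carrying a red tag. Origin: centre of the plate's underside, on the worktop; x runs from the tag (at x = -45 mm) to the pad (at x = +30 mm), z up. Highest points: pad 60 mm, tag 58 mm. The three differ only in the hidden spring.
- pad_right_top (a point): centre of the upper face of the right mount's pad, a flat black rubber disc 52 mm wide with a grey dot in the middle, facing up, 60 mm above the worktop when free; moves down with the pad
- pad_right (a joint): how far that pad is pressed down, m: 0 free (about half a millimetre of sag under its own weight is normal), 0.010 at its stop. It springs back when let go; its spring starts near zero force and is linear, 12 N or less right down at the stop; the softest of the three takes about half the force of the next, or less. Which mount has which spring changes every time and cannot be seen.
- tag_right_top (a point): centre of the upper face of the right mount's tag, a flat red plate 24 x 32 x 6 mm on a yellow stem, facing up, up to 58 mm above the worktop when up, 44 mm when fully down (red plate on its grey post, no yellow showing)
- tag_right (a joint): how far that tag is pushed down, m: 0 to 0.003 at the start (up), 0.014 fully down on its post; negative if pulled up. Moves straight down against about 3 N of friction and stays where it is left.
- jar: bystander, loose: open glass jar, 68 mm wide, 103 mm tall; origin at the centre of its underside
- bottle_a: bystander, loose: white bottle with a red cap, 45 mm wide, 78 mm tall; origin at the centre of its underside
- bottle_b: bystander, loose: white bottle with a narrower red cap, 43 mm wide, 88 mm tall; origin at the centre of its underside
- tape: bystander, loose: yellow tape roll lying flat, 67 mm wide, 19 mm high; origin at the centre of its underside
- marker: bystander, loose: blue-capped marker lying down, 131 mm long, 12 mm thick; origin at the centre of its underside
- dish: bystander, loose: closed petri dish, 88 mm wide, 16 mm high; origin at the centre of its underside
Not all that is in view belongs to the job. What is shaped like the mount_left but orange is not meant.

How it is judged:
On the way, in this order (a step that is already met when the one before it is completed fails the run):
1. the left pad is pressed down at least 7 mm by the fingers (value of joint pad_left above 0.007 m and contact force between the fingers and mount_left above 1 N), for 0.1 s.
2. the middle pad is pressed down at least 7 mm by the fingers (value of joint pad_middle above 0.007 m and contact force between the fingers and mount_middle above 1 N), for 0.1 s.
3. the right pad is pressed down at least 7 mm by the fingers (value of joint pad_right above 0.007 m and contact force between the fingers and mount_right above 1 N), for 0.1 s.
4. after that, a tag is pushed down by the fingers (((value of joint tag_left above 0.011 m and contact force between the fingers and mount_left above 1 N) or (value of joint tag_middle above 0.011 m and contact force between the fingers and mount_middle above 1 N) or (value of joint tag_right above 0.011 m and contact force between the fingers and mount_right above 1 N))), for 0.1 s.
At the end, for the whole second after the job is handed in: The tag of the mount with the softest spring is pushed down at least 11 of its 14 mm, the other two tags are down less than 6 mm, and all pads are free again (the softest is known to the judge by its free pad sagging more than 0.42 mm under its own weight, the other two less) (((value of joint pad_left between 0.00042 and 0.002 m and value of joint tag_left above 0.011 m and value of joint each of pad_middle, pad_right below 0.00042 m and value of joint each of tag_middle, tag_right below 0.006 m) or (value of joint pad_middle between 0.00042 and 0.002 m and value of joint tag_middle above 0.011 m and value of joint each of pad_left, pad_right below 0.00042 m and value of joint each of tag_left, tag_right below 0.006 m) or (value of joint pad_right between 0.00042 and 0.002 m and value of joint tag_right above 0.011 m and value of joint each of pad_left, pad_middle below 0.00042 m and value of joint each of tag_left, tag_middle below 0.006 m))); the robot touches nothing.
It fails at once if a tag is pulled up by more than 3 mm (value of joint any of tag_left, tag_middle, tag_right below -0.003 m).
It fails at once if a bystander (jar, bottle, tape roll, marker or petri dish) is lifted, or moved by more than 25 mm (distance of any of jar, bottle_a, bottle_b, tape, marker, dish from where it was at the start of the episode above 0.025 m).
It also fails if it takes over 64 s, if anything falls off the work surface, if the arm or the gripper's body presses on something with over 40 N, if the wrist force passes 120 N, or if a joint passes its speed limit or range.

## Robot

A 7-joint arm with a two-finger parallel gripper is mounted at the origin on a cart in front of the work surface, level with it; the furniture and walls round the work are solid. World frame = base frame: x ahead of the robot, y to its left, z up, the work surface at z = 0. Lengths are in m, angles in rad, forces in N, time in s.
With the tool pointing down it reaches from about 0.425 to 1.025 m from the base axis. Payload 9.4 kg.
Tool frame: the origin (TCP) lies on the mounting face of the last link; the fingertips stand 173 mm ahead of it and the grasp point (between the pads) lies 155 mm ahead of it (manip.finger_overhang is the distance from the TCP to the fingertips, in m); z points along the fingers, y is the direction in which the jaws open and shut (so a half turn about z gives the same grasp; the last joint's range is limited). The gripper opens to 85 mm and grips with 20 to 120 N. Pads are 22 mm wide; open, the fingers measure 114 mm over their backs; the gripper's body (76 mm by 85 mm) begins 54 mm behind the grasp point. The pads swing forward as they close: fully open they stand 13 mm farther back than shut.
Start: joints at [-1.256, 0.599, -0.003, 1.599, 0.002, 0.943, -0.08], TCP at [0.277, 0.67, 0.405] pointing down, gripper open.
Joint ranges: [-2.57, 2.57], [-0.35, 1.97], [-1.29, 1.29], [0.11, 2.56], [-1.05, 4.19], [0.11, 1.86], [-2.63, 2.63]. Speed limits (rad/s): [2.22, 2.22, 3.01, 3.01, 3.14, 3.14, 3.14].

## Interface

Orientations are given as a 3x3 rotation matrix whose columns are the frame's x, y, z axes.
In Python, from plant import manip gives the robot as it stands. The module is installed in compiled form; this text tells all that it offers.
- The arm moves only by the shell command python3 -m inch 'ROWS' [FORCE]. ROWS is JSON, a list of rows, each a list of 3 entries, a list of its own where there are three numbers: the shift along the tool's x, y, z in mm, then the turn, a rotation vector about the tool's x, y, z in degrees, then the closure in counts, from 0 (fully open) to 255 (shut). A call has 1 to 12 rows; each row shifts and turns the pose as measured when the row begins, along the tool's axes as they then stand; what a row does not reach is not made up. A row lasts 1/12 s, in which the tool goes at most 41.7 mm and 7.16 degrees, less where a joint would pass 70% of its speed; a pose out of reach is approached as far as the arm can. A call with a gripper value outside its range is refused whole. The fingers move at their own pace and stop on an object; FORCE is the grip in N (left out, the last holds). Time passes only in rows, so rows that do not move let the fingers close. It gives the time, the measured TCP pose, the force and the opening at its end, in the units of the state.
- manip.get_obs(): the state, without advancing time (a new reading comes with each control period).
- manip.get_image(name): name is "scene" or "top" or "wrist"; returns (picture, depth): 384x512x3 uint8, red, green, blue; 384x512 float32, m along the optical axis (not along the pixel's ray), 0 where there is no reading.
- manip.camera_info(name): a dict with "vertical_fov" (degrees; the focal length in pixels is half the picture's height over the tangent of half this angle, whatever the lens; pixels are square), "cx", "cy" (the principal point, pixels), "rvec" (rotation vector, rad) and "tvec" (3), from world to camera coordinates, as OpenCV has them. Camera axes: x right, y down, z forward; pixel columns grow to the right and rows downward; lengths in m; the calibration is good to about 2 mm. A picture is of the moment at which its call begins: read the wrist's pose just before it. camera_info takes no time and is no camera call; for the wrist camera it gives the pose at the moment of the call.
- manip.close_job(): hands the job in, once; it reports no verdict.
The state is a dict: "time": time; "joint_positions": joint angles; "joint_vel": joint speeds; "joint_efforts": joint torques, N m; "tool_pos": TCP position; "tool_rot": TCP orientation; "ft_force": force on the tool from outside, world axes, zero at the start; "wrist_torque": the same for the moment, N m; "gripper_width": finger opening in m.
Only numpy, scipy, OpenCV 4.12 (cv2) and the standard library are available. Lean on these libraries where they do the work, as an engineer would, in place of code of your own. Each camera call takes 0.05 s, during which the arm holds its last target.

## Working session

There is one attempt and no reset: what is moved stays moved. The work goes in short steps, Python scripts to look and compute and a shell command to move; the robot and the scene stay as the last step left them, time stands still between calls to the robot, and variables do not carry over. Pictures are saved under pics/ and viewed, and the job is handed in when it is done.

```bash
mkdir -p pics; python3 - <<'E'
from plant import manip
import cv2
o=manip.get_obs()
for k,v in o.items(): print(k,v)
print(manip.finger_overhang)
for n in("scene","top"):
    p,d=manip.get_image(n); cv2.imwrite(f"pics/{n}0.png",p[:,:,::-1]); print(n,manip.camera_info(n))
import numpy as np
E
```

```text
time 0.0
joint_positions [-1.25568682  0.60010714 -0.00254164  1.6001203   0.00182795  0.94291094
 -0.07979346]
joint_vel [-0.0009283   0.00076708 -0.00142488  0.00150621  0.0025292  -0.00016235
  0.00019496]
joint_efforts [-9.00127725e-04 -7.76437211e+01  1.56439472e+00 -2.58020228e+01
  1.23078076e-02  8.84713547e-03 -1.46449304e-05]
tool_pos [0.27676876 0.6698737  0.4038332 ]
tool_rot [[-9.24250227e-01  3.81787021e-01 -4.33430249e-04]
 [ 3.81787232e-01  9.24249054e-01 -1.48197530e-03]
 [-1.65201440e-04 -1.53519415e-03 -9.99998808e-01]]
ft_force [-0.06583769  0.3904342  -0.28878644]
wrist_torque [-0.03853437 -0.04066398 -0.00722734]
gripper_width 0.08582812259354088
0.1734
scene {'vertical_fov': 43.86417097272709, 'cx': 252.88703898961006, 'cy': 182.8573400274631, 'rvec': array([ 1.13864074, -2.10985501,  1.21242006]), 'tvec': array([0.26090556, 0.3014975 , 1.16856549])}
top {'vertical_fov': 55.22133837900437, 'cx': 257.0183858983147, 'cy': 193.07680644084215, 'rvec': array([ 2.20015408, -2.18221668,  0.11206368]), 'tvec': array([-0.02562031,  0.51352323,  1.16928303])}
```

View pics/scene0.png

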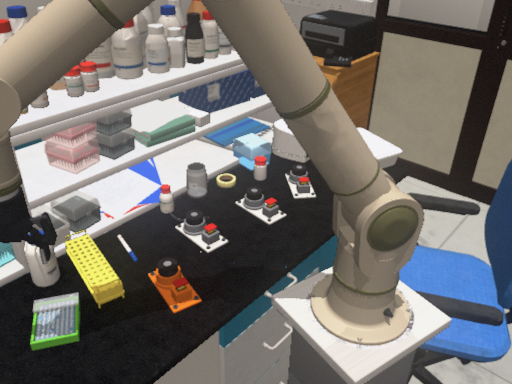

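View pics/top0.png

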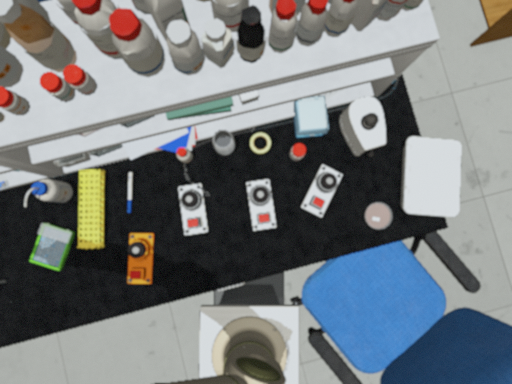

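The scene view shows three white-plated mounts and an orange decoy on the left. In the top view the mounts are at about (193,208), (261,205) and (322,190), with the tags toward the robot. The arm itself isn't visible in that view, so I'll check the calibration.

```bash
cat > h.py <<'E'
from plant import manip
import cv2, numpy as np
def cam(n):
    c=manip.camera_info(n); f=192/np.tan(np.radians(c["vertical_fov"]/2))
    K=np.array([[f,0,c["cx"]],[0,f,c["cy"]],[0,0,1]]); R=cv2.Rodrigues(c["rvec"])[0]
    return K,R,np.asarray(c["tvec"]).reshape(3)
def ray(n,uv,z,c=None):
    K,R,t=c or cam(n); o=-R.T@t; d=R.T@np.linalg.inv(K)@np.array([uv[0],uv[1],1.0])
    return o+d*(z-o[2])/d[2]
def proj(n,p,c=None):
    K,R,t=c or cam(n); q=K@(R@np.asarray(p,float)+t); return q[:2]/q[2]
def blobs(p,lo,hi,amin=20):
    h=cv2.cvtColor(p,cv2.COLOR_RGB2HSV); m=cv2.inRange(h,lo,hi)
    if lo[0]==0: m|=cv2.inRange(h,(172,lo[1],lo[2]),(180,hi[1],hi[2]))
    n,l,s,c=cv2.connectedComponentsWithStats(m); return [(c[i],s[i]) for i in range(1,n) if s[i][4]>=amin],l
E
python3 - <<'E'
from h import *
p,d=manip.get_image("top")
for q in([0,0,0],[.6,0,0],[.6,.3,0],[.277,.67,.4]): print(q,proj("top",q),proj("scene",q))
b,l=blobs(p,(0,120,90),(6,255,255))
c=cam("top")
for cc,s in b:
    if cc[1]>170: print("red",cc,s,ray("top",cc,.057),d[int(cc[1]),int(cc[0])])
crop=p[150:260,110:360]
cv2.imwrite("pics/crop0.png",cv2.resize(crop[:,:,::-1],None,fx=3.2,fy=3.2,interpolation=cv2.INTER_CUBIC))
g=p[150:300,110:360]
h=cv2.cvtColor(p,cv2.COLOR_RGB2HSV)
m=((h[:,:,1]<40)&(h[:,:,2]>150)).astype(np.uint8)*255
n,l,s,cc=cv2.connectedComponentsWithStats(m)
for i in range(1,n):
    if s[i][4]>200 and 150<cc[i][1]<260 and cc[i][0]<400:
        cnt=cv2.findContours((l==i).astype(np.uint8),0,2)[0][0]
        r=cv2.minAreaRect(cnt); print("plate",r,ray("top",r[0],.008)); print([ray("top",x,.008)[:2].round(3) for x in cv2.boxPoints(r)])
E
```

```text
[0, 0, 0] [248.97490571 354.29707692] [359.3518026  305.88599298]
[0.6, 0, 0] [250.60931522 167.58072478] [230.89922435 195.24562245]
[0.6, 0.3, 0] [159.63372254 166.6176556 ] [146.64454204 223.41888719]
[0.277, 0.67, 0.4] [-65.86167483 287.17433432] [-6.08293402e-02  1.94495291e+02]
red [318.125      201.57142857] [314 198  10   9  56] [ 0.48572812 -0.21327972  0.057     ] 1.1603321
red [263.61290323 217.5483871 ] [259 214  10   8  62] [ 0.43422196 -0.04180662  0.057     ] 1.1492893
red [192.57142857 222.46031746] [188 219  10   8  63] [0.41729861 0.17922743 0.057     ] 1.1407541
red [134.87272727 274.32727273] [131 271   9   7  55] [0.25754383 0.35208125 0.057     ] 1.1243125
plate ((26.360187530517578, 183.17323303222656), (59.357521057128906, 23.8140926361084), 13.706960678100586) [0.54011754 0.72550561 0.008     ]
[array([0.524, 0.825]), array([0.6  , 0.812]), array([0.556, 0.625]), array([0.481, 0.639])]
plate ((260.9000244140625, 204.29998779296875), (49.214630126953125, 23.758787155151367), 81.8698959350586) [ 0.47804539 -0.03466015  0.008     ]
[array([0.552, 0.016]), array(
[... 267 characters left out ...]
array([ 0.53, -0.28]), array([ 0.437, -0.233])]
plate ((193.5699920654297, 216.98997497558594), (33.23401641845703, 24.0416316986084), 81.8698959350586) [0.43497119 0.18381042 0.008     ]
[array([0.483, 0.231]), array([0.494, 0.154]), array([0.388, 0.137]), array([0.376, 0.213])]
plate ((378.0, 215.0), (24.0, 24.0), 90.0) [ 0.44609514 -0.41982324  0.008     ]
[array([ 0.485, -0.381]), array([ 0.486, -0.46 ]), array([ 0.407, -0.459]), array([ 0.407, -0.379])]
plate ((54.652278900146484, 235.13198852539062), (24.010255813598633, 30.921218872070312), 85.91438293457031) [0.37352555 0.62652051 0.008     ]
[array([0.408, 0.68 ]), array([0.416, 0.582]), array([0.339, 0.573]), array([0.332, 0.67 ])]
```

View pics/crop0.png

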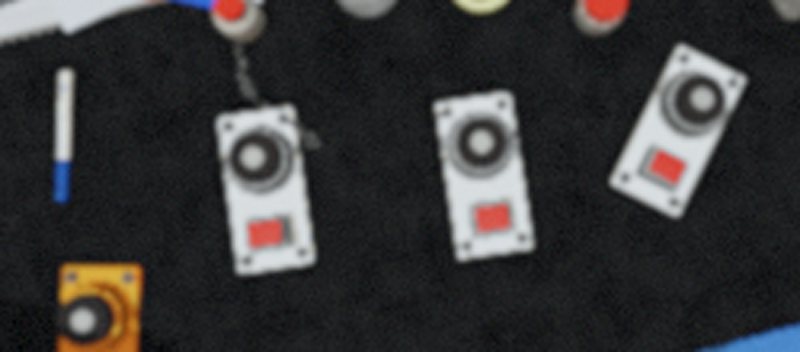

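The crop shows the pad dots at full-frame pixels of about (189.4,199.1), (260.6,194.4) and (329.4,180.9), with red tags below them. I'll check that each pad-to-tag distance comes to 75 mm and work out the move.

```bash
cat >> h.py <<'E'
def delta(target):  # fingertip target -> shift in tool mm
    o=manip.get_obs(); R=np.array(o["tool_rot"]); tip=np.array(o["tool_pos"])+R[:,2]*manip.finger_overhang
    return (R.T@(np.asarray(target)-tip)*1000).round(1), tip.round(4)
E
python3 - <<'E'
from h import *
p,d=manip.get_image("top"); h=cv2.cvtColor(p,cv2.COLOR_RGB2HSV)
sc,ds=manip.get_image("scene")
tags=[(192.57,222.46),(263.61,217.55),(318.12,201.57)]
for g,t in zip([(189.4,199.1),(260.6,194.4),(329.4,180.9)],tags):
    x,y=map(round,g); sub=p[y-5:y+6,x-5:x+6].mean(2); w=np.clip(sub-110,0,None); 
    yy,xx=np.mgrid[y-5:y+6,x-5:x+6]; gg=((w*xx).sum()/w.sum(),(w*yy).sum()/w.sum())
    P=ray("top",gg,.06);T=ray("top",t,.057); v=P-T
    K,R,tv=cam("top")
    z=d[round(gg[1]),round(gg[0])]; q=np.linalg.inv(K)@np.array([*gg,1])*z; zw=(R.T@(q-tv))
    print(gg,P.round(4),T.round(4),np.hypot(*v[:2]).round(4),"yaw",np.degrees(np.arctan2(v[1],v[0])).round(1),"depthpt",zw.round(4), "scene px",proj("scene",P).round(1),proj("scene",T).round(1))
print(delta([.5,.19,.20]))
cv2.imwrite("pics/scrop.png",cv2.resize(sc[150:260,150:340,::-1],None,fx=4,fy=4,interpolation=cv2.INTER_CUBIC))
E
```

```text
(np.float64(188.54378378378377), np.float64(198.6665637065637)) [0.4911 0.1929 0.06  ] [0.4173 0.1792 0.057 ] 0.0751 yaw 10.5 depthpt [0.4912 0.1929 0.0599] scene px [194.  213.5] [210.6 225.5]
(np.float64(259.961851628468), np.float64(193.93878166465618)) [ 0.5079 -0.0298  0.06  ] [ 0.4342 -0.0418  0.057 ] 0.0747 yaw 9.2 depthpt [ 0.508  -0.0298  0.0599] scene px [254.  189.7] [270.6 200.1]
(np.float64(329.1356783919598), np.float64(180.35283560660443)) [ 0.5529 -0.248   0.06  ] [ 0.4857 -0.2133  0.057 ] 0.0757 yaw -27.3 depthpt [ 0.5532 -0.2486  0.0575] scene px [299.  166.3] [303.4 178. ]
(array([-389.5, -358.2,   31.2]), array([0.2768, 0.6698, 0.2309]))
```

View pics/scrop.png

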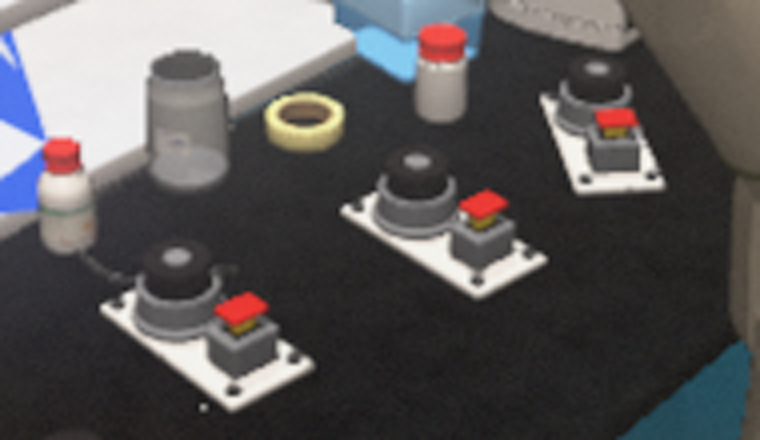

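In the scene view the tags are up, and the pad dots fall where the top-view points project. All three pad-to-tag distances are 75 mm. Next I'll move above the left pad with the gripper closing.

```bash
python3 -m inch '[[[-20,-18,0],[0,0,0],255],[[-28,-26,0],[0,0,0],255],[[-28,-26,0],[0,0,0],255],[[-28,-26,0],[0,0,0],255],[[-28,-26,0],[0,0,0],255],[[-28,-26,0],[0,0,0],255],[[-28,-26,0],[0,0,0],255],[[-28,-26,0],[0,0,0],255],[[-28,-26,0],[0,0,0],255],[[-28,-26,0],[0,0,0],255],[[-28,-26,0],[0,0,0],255],[[-28,-26,0],[0,0,0],255]]' 30
python3 - <<'E'
from h import *
print(delta([.4911,.1929,.10]),manip.get_obs()["tool_rot"])
E
```

```text
time: 1.25
tool_pos: [0.466, 0.2562, 0.4007]
tool_rot: [[-0.931, 0.366, -0.003], [0.366, 0.931, 0.004], [0.004, 0.003, -1.0]]
ft_force: [0.2, 0.3, -0.4]
gripper_width: 0.0001
(array([-47.8, -50.6, 126.9]), array([0.4655, 0.2569, 0.2273])) [[-0.93055157  0.36614993 -0.002828  ]
 [ 0.36613729  0.93055156  0.00415636]
 [ 0.00415345  0.00283227 -0.99998736]]
```

```bash
python3 -m inch '[[[-12,-12,20],[0,0,0],255],[[-12,-12,25],[0,0,0],255],[[-12,-12,25],[0,0,0],255],[[-10,-12,25],[0,0,0],255],[[0,0,20],[0,0,0],255],[[0,0,5],[0,0,0],255],[[0,0,0],[0,0,0],255]]'
python3 - <<'E'
from h import *
print(delta([.4911,.1929,.08]))
p,d=manip.get_image("wrist"); cv2.imwrite("pics/w1.png",p[:,:,::-1])
print(proj("wrist",[.4911,.1929,.06]))
print(manip.get_obs()["ft_force"])
E
```

```text
time: 1.83
tool_pos: [0.4973, 0.1811, 0.2791]
tool_rot: [[-0.924, 0.381, 0.006], [0.381, 0.924, 0.004], [-0.004, 0.006, -1.0]]
ft_force: [0.2, -0.2, 0.1]
gripper_width: 0.0004
(array([11. ,  7.3, 25.7]), array([0.4983, 0.1819, 0.1057]))
[263.52226474 195.96472699]
[ 0.08338324 -0.44436728 -0.44621997]
```

View pics/w1.png

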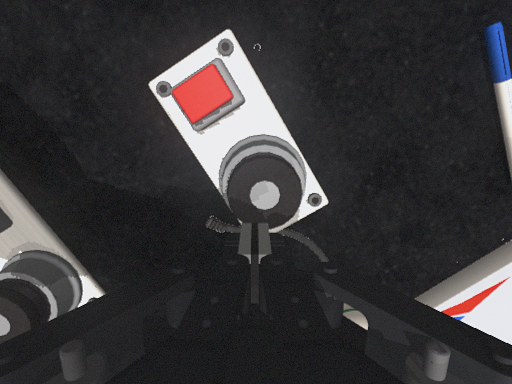

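The wrist view shows the pad dot at (263,195), against a predicted (263.5,196). The position agrees, so I'll correct the offset and descend to just above the pad.

```bash
python3 -m inch '[[[6,4,10],[0,0,0],255],[[5,3,12],[0,0,0],255],[[0,0,10],[0,0,0],255],[[0,0,0],[0,0,0],255],[[0,0,0],[0,0,0],255]]'
python3 - <<'E'
from h import *
print(delta([.4911,.1929,.062]),manip.get_obs()["ft_force"])
E
```

```text
time: 2.3
tool_pos: [0.4897, 0.1972, 0.2496]
tool_rot: [[-0.926, 0.377, 0.013], [0.377, 0.926, 0.009], [-0.008, 0.014, -1.0]]
ft_force: [-0.3, -0.1, 0.9]
gripper_width: 0.0001
(array([-1.3, -6. , 14.1]), array([0.4919, 0.1988, 0.0762])) [-0.30009377 -0.09002654  0.94335105]
```

```bash
python3 -m inch '[[[-2,-4,4],[0.8,0.5,0],255],[[0,0,6],[0,0,0],255],[[0,0,0],[0,0,0],255],[[0,0,0],[0,0,0],255]]'
python3 - <<'E'
from h import *
print(delta([.4911,.1929,.061]),manip.get_obs()["tool_rot"][:,2])
f=[]
for i in range(3):
    manip.get_image("wrist"); f.append(manip.get_obs()["ft_force"].round(2))
print(f)
E
```

```text
time: 2.63
tool_pos: [0.4906, 0.1928, 0.2401]
tool_rot: [[-0.927, 0.376, 0.0], [0.376, 0.927, -0.0], [-0.0, -0.0, -1.0]]
ft_force: [0.2, -0.4, 0.1]
gripper_width: 0.0002
(array([-0.4,  0.4,  5.7]), array([0.4906, 0.1927, 0.0667])) [ 7.40657767e-05 -3.65731774e-04 -9.99999930e-01]
[array([-0.05, -0.21,  0.48]), array([-0.09, -0.09,  0.2 ]), array([-0.43, -0.42,  0.49])]
```

Centred and upright. Now the press itself, to about 9 mm, reading force by depth.

```bash
python3 -m inch '[[[0,0,5],[0,0,0],255],[[0,0,5],[0,0,0],255],[[0,0,3],[0,0,0],255],[[0,0,0],[0,0,0],255]]'
cat > m.py <<'E'
from h import *
import sys
f=[];z=[]
for i in range(6):
    manip.get_image("wrist"); o=manip.get_obs(); f.append(o["ft_force"]); z.append(o["tool_pos"][2]-manip.finger_overhang)
f=np.array(f); print("F",f.mean(0).round(2),"sd",f.std(0).round(2),"tipz",np.round(np.array(z)*1000,2))
E
python3 m.py
```

```text
time: 3.12
tool_pos: [0.4908, 0.1929, 0.227]
tool_rot: [[-0.927, 0.376, 0.002], [0.376, 0.927, 0.001], [-0.002, 0.002, -1.0]]
ft_force: [-0.2, -0.1, 6.9]
gripper_width: 0.0002
F [-0.79 -0.38  6.92] sd [0.38 0.41 0.45] tipz [53.73 53.88 53.96 54.04 54.05 54.06]
```

```bash
python3 -m inch '[[[0,0,2],[0,0,0],255],[[0,0,2],[0,0,0],255],[[0,0,1],[0,0,0],255],[[0,0,0.5],[0,0,0],255]]'
python3 m.py
```

```text
time: 3.75
tool_pos: [0.4907, 0.1928, 0.2234]
tool_rot: [[-0.926, 0.376, 0.004], [0.376, 0.926, 0.002], [-0.003, 0.003, -1.0]]
ft_force: [-3.3, -1.2, 17.6]
gripper_width: -0.0001
F [-2.95 -1.01 16.65] sd [0.25 0.17 0.37] tipz [50.05 50.05 50.04 50.06 50.05 50.04]
```

The left pad is on its stop (tip at 50.05 mm). I'll back off about 2 mm to get a clean spring reading, then retract.

```bash
python3 -m inch '[[[0,0,-2],[0,0,0],255],[[0,0,0],[0,0,0],255],[[0,0,0],[0,0,0],255]]'
python3 m.py
python3 -m inch '[[[0,0,-10],[0,0,0],255],[[0,0,-20],[0,0,0],255],[[0,0,-25],[0,0,0],255],[[0,0,-25],[0,0,0],255],[[0,0,0],[0,0,0],255]]'
python3 m.py
python3 - <<'E'
from h import *
print(delta([.5079,-.0298,.13]))
E
```

```text
time: 4.3
tool_pos: [0.4905, 0.1927, 0.2264]
tool_rot: [[-0.926, 0.376, 0.004], [0.376, 0.926, 0.002], [-0.003, 0.004, -1.0]]
ft_force: [-1.9, -0.9, 8.0]
gripper_width: 0.0001
F [-1.18 -0.25  8.79] sd [0.5  0.42 0.24] tipz [53.03 52.98 52.94 52.91 52.89 52.9 ]
time: 5.02
tool_pos: [0.4901, 0.1925, 0.3085]
tool_rot: [[-0.926, 0.376, 0.001], [0.376, 0.926, 0.0], [-0.0, 0.0, -1.0]]
ft_force: [0.2, 0.0, -0.5]
gripper_width: 0.0001
F [-0.16 -0.12 -0.09] sd [0.69 0.22 0.56] tipz [133.58 132.3  131.41 130.86 130.51 130.37]
(array([-101.6, -197.9,    0.9]), array([0.4882, 0.1918, 0.1304]))
```

```bash
python3 -m inch '[[[-9,-18,0],[0,0,0],255],[[-16,-32,0],[0,0,0],255],[[-17,-34,0],[0,0,0],255],[[-17,-34,0],[0,0,0],255],[[-17,-34,0],[0,0,0],255],[[-14,-27,0],[0,0,0],255],[[-8,-14,0],[0,0,0],255],[[0,0,0],[0,0,0],255],[[0,0,0],[0,0,0],255]]'
python3 - <<'E'
from h import *
print(delta([.5079,-.0298,.067]),manip.get_obs()["tool_rot"])
p,d=manip.get_image("wrist"); cv2.imwrite("pics/w2.png",p[:,:,::-1])
print(proj("wrist",[.5079,-.0298,.06]))
E
```

```text
time: 6.07
tool_pos: [0.5077, -0.0301, 0.295]
tool_rot: [[-0.929, 0.37, -0.019], [0.37, 0.929, -0.003], [0.016, -0.01, -1.0]]
ft_force: [0.6, 0.1, 0.1]
gripper_width: -0.0003
(array([-3.8,  2.6, 54.6]), array([ 0.5044, -0.0307,  0.1217])) [[-0.92869709  0.37035644 -0.01891635]
 [ 0.37047674  0.9288363  -0.00318045]
 [ 0.01639229 -0.00996174 -0.99981601]]
[256.87814677 209.72592199]
```

View pics/w2.png

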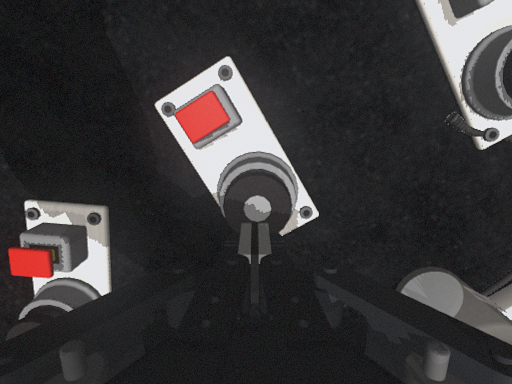

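The dot at (257,208) matches the prediction, so I'll level the tool and descend.

```bash
python3 -m inch '[[[0,0,15],[-0.6,-0.9,0],255],[[0,0,18],[0,0,0],255],[[0,0,14],[0,0,0],255],[[0,0,5],[0,0,0],255],[[0,0,0],[0,0,0],255],[[0,0,0],[0,0,0],255]]'
python3 m.py
python3 - <<'E'
from h import *
print(delta([.5079,-.0298,.060]),manip.get_obs()["tool_rot"][:,2])
E
```

```text
time: 6.62
tool_pos: [0.5076, -0.0215, 0.2403]
tool_rot: [[-0.933, 0.36, -0.001], [0.36, 0.933, 0.004], [0.002, 0.003, -1.0]]
ft_force: [-0.6, 0.9, 0.1]
gripper_width: -0.0001
F [0.43 0.13 0.12] sd [0.53 0.4  0.33] tipz [67.06 67.39 67.61 67.69 67.71 67.66]
(array([-2.7, -7.3,  7.6]), array([ 0.508 , -0.0221,  0.0677])) [ 0.00117922  0.00362214 -0.99999274]
```

```bash
python3 -m inch '[[[-1.5,-4,2],[0,0,0],255],[[-1,-3,3],[0,0,0],255],[[0,0,4],[0,0,0],255],[[0,0,4],[0,0,0],255],[[0,0,0],[0,0,0],255],[[0,0,0],[0,0,0],255]]'
python3 m.py
python3 - <<'E'
from h import *
print(delta([.5079,-.0298,.053]),manip.get_obs()["tool_rot"][:,2])
E
```

```text
time: 7.42
tool_pos: [0.508, -0.0313, 0.2281]
tool_rot: [[-0.932, 0.363, 0.004], [0.363, 0.932, 0.004], [-0.003, 0.005, -1.0]]
ft_force: [-0.3, -0.2, 4.2]
gripper_width: 0.0002
F [-0.52  0.51  4.16] sd [0.39 0.28 0.34] tipz [54.71 54.84 54.93 54.96 55.02 55.01]
(array([1.1, 0.5, 2. ]), array([ 0.5087, -0.0307,  0.055 ])) [ 0.00454484  0.00386807 -0.99998219]
```

```bash
python3 -m inch '[[[0,0,2],[0,0,0],255],[[0,0,2],[0,0,0],255],[[0,0,2],[0,0,0],255],[[0,0,0.5],[0,0,0],255],[[0,0,0.5],[0,0,0],255]]'
python3 m.py
python3 -m inch '[[[0,0,-2],[0,0,0],255],[[0,0,0],[0,0,0],255],[[0,0,0],[0,0,0],255]]'
python3 m.py
```

```text
time: 8.13
tool_pos: [0.5078, -0.0313, 0.2235]
tool_rot: [[-0.932, 0.363, 0.007], [0.363, 0.932, 0.003], [-0.005, 0.006, -1.0]]
ft_force: [-2.0, 1.2, 10.8]
gripper_width: -0.0
F [-2.35  1.13 14.48] sd [0.7  0.49 0.42] tipz [50.03 50.02 50.02 50.04 50.04 50.04]
time: 8.68
tool_pos: [0.5076, -0.0313, 0.2261]
tool_rot: [[-0.932, 0.363, 0.007], [0.363, 0.932, 0.003], [-0.006, 0.006, -1.0]]
ft_force: [-1.6, -0.0, 6.5]
gripper_width: 0.0
F [-0.95  0.64  6.11] sd [0.31 0.16 0.54] tipz [52.68 52.63 52.61 52.56 52.57 52.56]
```

Left is about 1.2 N/mm and middle about 0.83 N/mm. I'll retract and go to the right pad.

```bash
python3 -m inch '[[[0,0,-10],[0,0,0],255],[[0,0,-20],[0,0,0],255],[[0,0,-25],[0,0,0],255],[[0,0,-25],[0,0,0],255],[[0,0,0],[0,0,0],255],[[0,0,0],[0,0,0],255]]'
python3 m.py
python3 - <<'E'
from h import *
print(delta([.5529,-.248,.13]),manip.get_obs()["tool_rot"][:,2])
E
```

```text
time: 9.48
tool_pos: [0.5066, -0.032, 0.3097]
tool_rot: [[-0.932, 0.363, 0.004], [0.363, 0.932, 0.003], [-0.003, 0.004, -1.0]]
ft_force: [-0.6, 0.7, 0.5]
gripper_width: 0.0002
F [-0.16  0.16 -0.33] sd [0.4  0.25 0.18] tipz [136.25 135.47 134.95 134.57 134.42 134.36]
(array([-121.7, -185.1,    3.8]), array([ 0.5066, -0.0314,  0.1344])) [ 6.39580700e-04  2.61411991e-03 -9.99996379e-01]
```

```bash
python3 -m inch '[[[-10,-16,0],[0,0,0],255],[[-19,-29,0],[0,0,0],255],[[-20,-31,0],[0,0,0],255],[[-20,-31,0],[0,0,0],255],[[-20,-31,0],[0,0,0],255],[[-18,-27,0],[0,0,0],255],[[-10,-14,0],[0,0,0],255],[[0,0,0],[0,0,0],255],[[0,0,0],[0,0,0],255],[[0,0,0],[0,0,0],255]]'
python3 - <<'E'
from h import *
p,d=manip.get_image("wrist"); cv2.imwrite("pics/w3.png",p[:,:,::-1])
print(proj("wrist",[.5529,-.248,.06]))
print(delta([.5529,-.248,.067]),manip.get_obs()["tool_rot"])
E
```

```text
time: 10.62
tool_pos: [0.5523, -0.2485, 0.2973]
tool_rot: [[-0.934, 0.357, -0.013], [0.357, 0.934, 0.007], [0.015, 0.002, -1.0]]
ft_force: [-0.5, 0.7, -1.0]
gripper_width: 0.0
[252.90297078 208.93005735]
(array([-4.1, -0.4, 56.9]), array([ 0.55  , -0.2466,  0.124 ])) [[-0.93439527  0.35598557 -0.01340742]
 [ 0.35591877  0.93448949  0.00715763]
 [ 0.01507711  0.0019161  -0.9998845 ]]
```

View pics/w3.png

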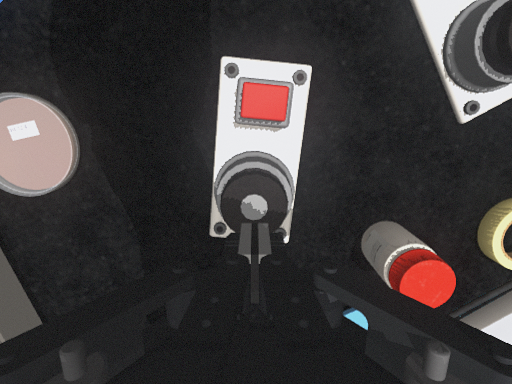

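The dot at (254,208) matches the prediction; the bottle stands about 100 mm clear. Descending.

```bash
python3 -m inch '[[[0,0,15],[0.1,-0.9,0],255],[[0,0,18],[0,0,0],255],[[0,0,14],[0,0,0],255],[[0,0,5],[0,0,0],255],[[0,0,0],[0,0,0],255],[[0,0,0],[0,0,0],255]]'
python3 m.py
python3 - <<'E'
from h import *
print(delta([.5529,-.248,.060]),manip.get_obs()["tool_rot"][:,2])
E
```

```text
time: 11.17
tool_pos: [0.5528, -0.2386, 0.2443]
tool_rot: [[-0.939, 0.345, 0.001], [0.345, 0.939, 0.003], [0.0, 0.003, -1.0]]
ft_force: [-0.1, -0.1, 0.7]
gripper_width: -0.0001
F [-0.24  0.09 -0.07] sd [0.64 0.56 0.37] tipz [71.09 71.41 71.59 71.65 71.62 71.55]
(array([-2.5, -8.1, 11.5]), array([ 0.5533, -0.2396,  0.0715])) [ 0.00260698  0.00206681 -0.99999447]
```

```bash
python3 -m inch '[[[-1.5,-4,4],[0,0,0],255],[[-1,-3,4],[0,0,0],255],[[0,0,4],[0,0,0],255],[[0,0,4],[0,0,0],255],[[0,0,0],[0,0,0],255],[[0,0,0],[0,0,0],255]]'
python3 m.py
python3 -m inch '[[[0,0,2],[0,0,0],255],[[0,0,2],[0,0,0],255],[[0,0,2],[0,0,0],255],[[0,0,1],[0,0,0],255],[[0,0,0.5],[0,0,0],255]]'
python3 m.py
python3 - <<'E'
from h import *
print(delta([.5529,-.248,.050]),manip.get_obs()["tool_rot"][:,2])
E
```

```text
time: 11.97
tool_pos: [0.5531, -0.2491, 0.2283]
tool_rot: [[-0.937, 0.348, 0.005], [0.348, 0.937, 0.001], [-0.004, 0.003, -1.0]]
ft_force: [-0.2, 1.0, 1.5]
gripper_width: -0.0003
F [0.28 0.21 1.78] sd [0.38 0.42 0.53] tipz [54.91 55.1  55.2  55.28 55.34 55.35]
time: 12.68
tool_pos: [0.5531, -0.249, 0.2236]
tool_rot: [[-0.937, 0.348, 0.007], [0.348, 0.937, -0.0], [-0.006, 0.002, -1.0]]
ft_force: [-2.4, 0.8, 5.4]
gripper_width: 0.0002
F [-2.7   1.42 12.44] sd [0.5  0.51 0.43] tipz [50.06 50.1  50.08 50.09 50.07 50.08]
(array([1.6, 0.5, 0.1]), array([ 0.5543, -0.249 ,  0.0501])) [ 6.78386559e-03 -6.52168993e-05 -9.99976987e-01]
```

```bash
python3 -m inch '[[[0,0,-2],[0,0,0],255],[[0,0,0],[0,0,0],255],[[0,0,0],[0,0,0],255]]'
python3 m.py
python3 -m inch '[[[0,0,-10],[0,0,0],255],[[0,0,-15],[0,0,0],255],[[0,0,-15],[0,0,0],255],[[0,0,0],[0,0,0],255],[[0,0,0],[0,0,0],255],[[0,0,0],[0,0,0],255]]'
python3 m.py
python3 - <<'E'
from h import *
print(delta([.4857,-.2133,.10]),manip.get_obs()["tool_rot"])
p,d=manip.get_image("top"); b,l=blobs(p,(0,120,90),(6,255,255))
for cc,s in b:
    if cc[1]>170: print("red",cc,s,ray("top",cc,.057))
E
```

```text
time: 13.23
tool_pos: [0.5529, -0.2489, 0.2258]
tool_rot: [[-0.937, 0.348, 0.007], [0.348, 0.937, -0.0], [-0.007, 0.002, -1.0]]
ft_force: [-0.6, -0.3, 2.9]
gripper_width: 0.0001
F [-0.22 -0.09  3.51] sd [0.35 0.76 0.78] tipz [52.32 52.25 52.23 52.22 52.25 52.28]
time: 14.03
tool_pos: [0.5524, -0.249, 0.2675]
tool_rot: [[-0.937, 0.348, 0.005], [0.348, 0.937, 0.0], [-0.005, 0.002, -1.0]]
ft_force: [0.7, -0.5, -0.4]
gripper_width: -0.0002
F [-0.17  0.5   0.27] sd [0.54 0.28 0.55] tipz [93.89 93.59 93.43 93.38 93.39 93.4 ]
(array([75.4,  9.8, -6.8]), array([ 0.5529, -0.2487,  0.0934])) [[-9.37423340e-01  3.48172740e-01  3.63661399e-03]
 [ 3.48178113e-01  9.37427920e-01  9.46533559e-04]
 [-3.07950631e-03  2.15349205e-03 -9.99992940e-01]]
red [318.33898305 201.59322034] [314 198  10   9  59] [ 0.48566519 -0.21395584  0.057     ]
red [263.61290323 217.5483871 ] [259 214  10   8  62] [ 0.43422196 -0.04180662  0.057     ]
red [192.57142857 222.46031746] [188 219  10   8  63] [0.41729861 0.17922743 0.057     ]
red [135.05 274.05] [131 271   9   7  60] [0.25838387 0.35156983 0.057     ]
```

Fitted stiffness is about 1.24 N/mm left, 0.82 middle and 0.42 right, so the right mount is the softest. I'll move over its tag.

```bash
python3 -m inch '[[[12,2,-3],[0,0,0],255],[[20,3,-2],[0,0,0],255],[[20,3,0],[0,0,0],255],[[15,2,0],[0,0,0],255],[[8,0,0],[0,0,0],255],[[0,0,0],[0,0,0],255],[[0,0,0],[0,0,0],255],[[0,0,0],[0,0,0],255]]'
python3 m.py
python3 - <<'E'
from h import *
p,d=manip.get_image("wrist"); cv2.imwrite("pics/w4.png",p[:,:,::-1])
print(proj("wrist",[.4857,-.2135,.057]))
print(delta([.4857,-.2135,.062]),manip.get_obs()["tool_rot"])
b,l=blobs(p,(0,120,90),(6,255,255),300)
for cc,s in b: print("red",cc,s,ray("wrist",cc,.057))
E
```

```text
time: 15.05
tool_pos: [0.4843, -0.2128, 0.2703]
tool_rot: [[-0.937, 0.348, 0.004], [0.348, 0.937, 0.001], [-0.003, 0.002, -1.0]]
ft_force: [0.2, 0.4, 0.7]
gripper_width: 0.0004
F [0.32 0.02 0.15] sd [0.48 0.43 0.29] tipz [96.9  96.87 96.82 96.8  96.8  96.79]
[252.31617052 216.665658  ]
(array([-1.4, -0.6, 34.8]), array([ 0.4845, -0.2124,  0.0968])) [[-0.93735973  0.34834614  0.0034218 ]
 [ 0.34835137  0.93736344  0.00105571]
 [-0.00283972  0.00218157 -0.99999359]]
red [494.27588345  36.75511469] [ 472    6   40   60 1613] [ 0.43257256 -0.04832899  0.057     ]
red [250.20373027 210.96771879] [ 226  195   51   38 1394] [ 0.48151894 -0.21340795  0.057     ]
```

View pics/w4.png

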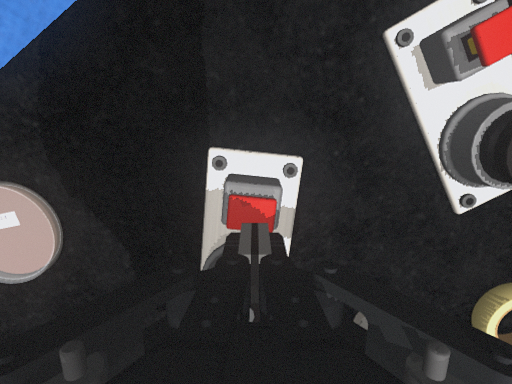

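The wrist view shows the right tag at about (250,212), its lower edge hidden by the fingertips, and the fingers centred over it. Descending.

```bash
python3 -m inch '[[[-1,0,12],[0.1,0.2,0],255],[[0,-2,12],[0,0,0],255],[[0,-2,6],[0,0,0],255],[[0,0,0],[0,0,0],255],[[0,0,0],[0,0,0],255],[[0,0,0],[0,0,0],255]]'
python3 - <<'E'
from h import *
print(delta([.4857,-.2135,.058]),manip.get_obs()["tool_rot"][:,2],manip.get_obs()["ft_force"])
E
```

```text
time: 15.9
tool_pos: [0.4841, -0.2171, 0.2371]
tool_rot: [[-0.937, 0.348, -0.001], [0.348, 0.937, 0.001], [0.001, 0.0, -1.0]]
ft_force: [0.6, -0.6, 0.3]
gripper_width: -0.0002
(array([-0.5,  3.9,  5.7]), array([ 0.4839, -0.217 ,  0.0637])) [-1.03703222e-03  6.61028321e-04 -9.99999244e-01] [ 0.55956091 -0.59654138  0.32435614]
```

```bash
python3 -m inch '[[[0,3.5,1],[0,0,0],255],[[0,0,4],[0,0,0],255],[[0,0,4],[0,0,0],255],[[0,0,4],[0,0,0],255],[[0,0,4],[0,0,0],255],[[0,0,4],[0,0,0],255],[[0,0,2],[0,0,0],255]]'
python3 m.py
python3 - <<'E'
from h import *
print(delta([.4857,-.2135,.044]),manip.get_obs()["tool_rot"][:,2],manip.get_obs()["ft_force"])
E
```

```text
time: 16.48
tool_pos: [0.4859, -0.2135, 0.2168]
tool_rot: [[-0.937, 0.349, 0.003], [0.349, 0.937, -0.001], [-0.004, -0.0, -1.0]]
ft_force: [-10.9, 5.3, 72.8]
gripper_width: 0.0002
F [-7.35  2.97 42.55] sd [0.38 0.46 0.65] tipz [43.68 43.72 43.69 43.7  43.71 43.7 ]
(array([ 0.6, -0. , -0.3]), array([ 0.4863, -0.2137,  0.0437])) [ 0.00365019 -0.00149729 -0.99999222] [-7.65859805  2.46508917 42.80055789]
```

The tag is hard down on its post (tip at 43.7 mm), so I'll retract straight up and check.

```bash
python3 -m inch '[[[0,0,-5],[0,0,0],255],[[0,0,-15],[0,0,0],255],[[0,0,-30],[0,0,0],255],[[0,0,-35],[0,0,0],255],[[15,0,-35],[0,0,0],255],[[20,0,-30],[0,0,0],255],[[20,0,0],[0,0,0],255],[[0,0,0],[0,0,0],255],[[0,0,0],[0,0,0],255],[[0,0,0],[0,0,0],255]]'
python3 m.py
python3 - <<'E'
from h import *
p,d=manip.get_image("wrist"); cv2.imwrite("pics/w5.png",p[:,:,::-1])
s,ds=manip.get_image("scene"); cv2.imwrite("pics/s5.png",cv2.resize(s[140:260,150:340,::-1],None,fx=4,fy=4,interpolation=cv2.INTER_CUBIC))
b,l=blobs(p,(0,120,90),(6,255,255),100)
K,R,t=cam("wrist")
for cc,st in b:
    z=np.median(d[l==l[int(cc[1]),int(cc[0])]]); print(cc,st, (R.T@(np.linalg.inv(K)@np.array([*cc,1])*z-t)).round(4))
E
```

```text
time: 17.62
tool_pos: [0.4326, -0.1929, 0.3725]
tool_rot: [[-0.938, 0.347, 0.007], [0.347, 0.938, -0.002], [-0.007, 0.001, -1.0]]
ft_force: [0.5, 0.1, 0.3]
gripper_width: -0.0
F [-0.21 -0.25  0.02] sd [0.44 0.62 0.49] tipz [198.95 198.7  198.57 198.54 198.56 198.59]
[404.63386728 121.73340961] [385 103  41  38 874] [ 0.4317 -0.0416  0.0581]
[249.67586207 219.39655172] [237 213  31  20 290] [ 0.4774 -0.2138  0.0443]
```

View pics/w5.png

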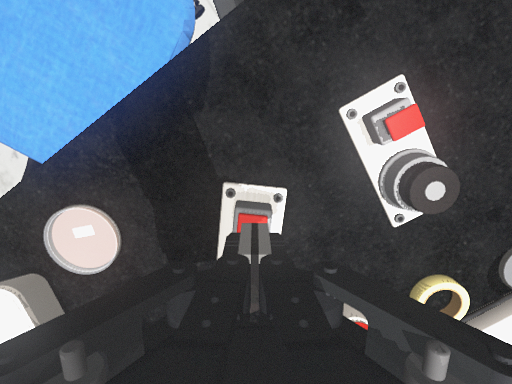

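View pics/s5.png

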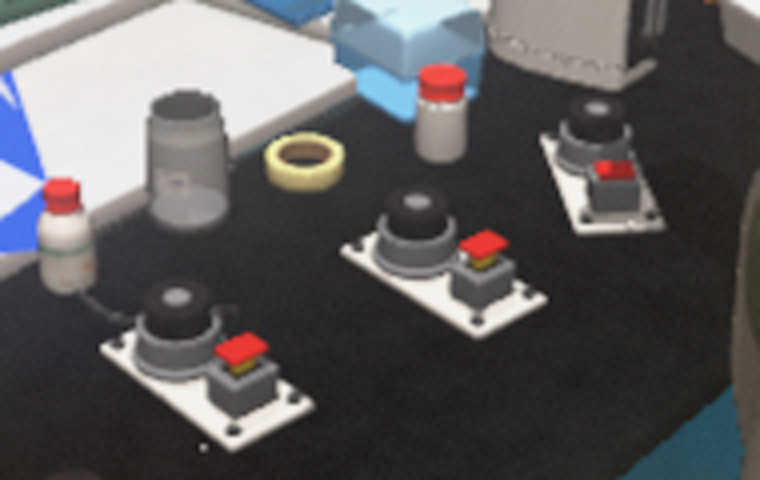

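The scene shows the right tag at crop pixel (614,170) seated on its post with no yellow showing; wrist depth puts it at 44.3 mm. The left and middle tags, at (241,350) and (484,243), still show their yellow stems, and nothing else has moved. I'll hand the job in.

```bash
python3 -c "
from plant import manip
manip.close_job(); print(manip.get_obs()['time'])"
```

```text
the job is handed in; nothing more can be done
the job is handed in; nothing more can be done
```

The right mount is the softest. Its red tag is pushed fully down, the other two tags are still up, and the job is handed in.

- **Presses:** I pressed the left, middle and right pads in that order, each to its stop (fingertip at about 50 mm). Readings just off the stops gave about 1.24 N/mm left, 0.82 middle and 0.42–0.45 right, so the right one needs roughly half the force of the next.
- **Final checks:** Wrist-camera depth puts the right tag at 44.3 mm with no yellow showing. The middle tag is at 58.1 mm by wrist depth, and the left tag still shows its yellow stem in the scene view. In that view the pads look free and the bottles, jar and tape roll look unmoved. I did not measure how far any bystander had moved.
- **Arm at hand-in:** The tool was about 14 cm above the mounts with wrist force near zero, at about 18 s of the allowed 64 s.
- **Force peak:** The tag push reached about 73 N at the wrist when the plate met its post, higher than intended but under the 120 N limit. No check failed or disagreed.

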